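# Scan the dropper bottle's label with the hand scanner

## Task

Pick up the hand scanner and point its window squarely at the middle of the label on the dropper bottle that stands on the low metal stand (the one with the tall pointed bulb, not the screw-cap vials beside it): hold the scanner level and right way up, window about 7 cm from the label, and keep it still for two seconds. Then lay it back on the mat, right way up, and let go. Leave the bottle and the vials standing where they are on the stand.

Things in the scene. Friction and masses are not known exactly. Their poses are not given: they have to be found in the camera images.
- scanner: grey hand scanner, 120 g, lying on the mat (mat top z = 0.010 m). Origin: on its flat underside, mid-handle; x forward out of the window, z up. Handle 34 mm wide (y), 30 mm high, x = -65 to +40 mm; head 46 mm wide, 34 mm high, x = +35 to +69 mm, dark window on its front end. Pinch the handle across its width 0 to 15 mm ahead of the origin (balance point 9 mm ahead).
- window (a point): centre of the scanner's dark reading window, on its front end face: 71 mm ahead of the scanner's origin and 17 mm above its underside; axes as the scanner's, x is the direction in which it looks
- dropper_bottle: dropper bottle to be scanned: round body 31 mm across and 52 mm high, shoulder and pointed rubber dropper bulb above, 92 mm high in all, 40 g, loose on the stand. Origin: centre of its underside; z up. Its label is on the side that looks to its own -x, turned roughly towards the robot.
- label (a point): centre of the printed label on the dropper bottle's side: 15.5 mm from the bottle's axis (towards the bottle's -x) and 17 mm above its underside; axes as the bottle's, so x points from the label into the bottle and the label looks to -x
- vial_4: bystander: larger round screw-cap vial, 30 mm across and 66 mm high, 30 g, loose on the stand. Origin: centre of its underside; z up.
- vial_2: bystander: smaller round screw-cap vial, 27 mm across and 56 mm high, 30 g, loose on the stand. Origin: centre of its underside; z up.
- stand: low fixed bench stand of bent sheet metal on which bottle and vials stand in a row, in any order, about 85 mm apart: 60 mm deep (x), 270 mm long (y), top face 35 mm above the mat, with a 10 mm lip along its far edge. Origin: centre of its underside, on the mat; z up. It does not move.
Not all that is in view belongs to the job. What is shaped like the dropper_bottle but purple or turquoise is not meant.

How it is judged:
By the outcome, as a careful person would: the job done as asked, in the order asked, and still so for the second after the job is handed in, with the robot touching nothing.
It also fails if it takes over 58 s, if anything falls off the work surface, if the arm or the gripper's body presses on something with over 40 N, if the wrist force passes 120 N, or if a joint passes its speed limit or range.

## Robot

A 7-joint arm with a two-finger parallel gripper is mounted at the origin on a cart in front of the work surface, level with it; the furniture and walls round the work are solid. World frame = base frame: x ahead of the robot, y to its left, z up, the work surface at z = 0. Lengths are in m, angles in rad, forces in N, time in s.
With the tool pointing down it reaches from about 0.4 to 0.85 m from the base axis. Payload 10.4 kg.
Tool frame: the origin (TCP) lies at the very end of the fingers, on their centre line; the grasp point (between the pads) lies 19 mm behind it; z points along the fingers, y is the direction in which the jaws open and shut (so a half turn about z gives the same grasp; the last joint's range is limited). The gripper opens to 85 mm and grips with 20 to 120 N. Pads are 22 mm wide; open, the fingers measure 114 mm over their backs; the gripper's body (76 mm by 85 mm) begins 54 mm behind the grasp point. The pads swing forward as they close: fully open they stand 13 mm farther back than shut.
Start: joints at [-0.023, 0.332, -0.065, 1.46, 0.022, 1.35, -0.088], TCP at [0.625, 0, 0.231] pointing down, gripper open.
Joint ranges: [-2.6, 2.6], [-0.5, 2.12], [-1.47, 1.34], [0.16, 2.42], [-1.27, 4.41], [0.06, 2.06], [-2.6, 2.6]. Speed limits (rad/s): [2.22, 2.22, 2.79, 2.79, 3.14, 3.14, 3.14].

## Interface

Orientations are given as [roll, pitch, yaw] about the fixed x, y, z axes, in that order (R = Rz(yaw) Ry(pitch) Rx(roll)).
In Python, from station import arm gives the robot as it stands. Calls block until the motion is done:
- arm.movep(position, orientation): joint-space move of the TCP to a pose.
- arm.movel(position, attitude=None, rate=0.15, contact_N=None): straight line of the TCP; attitude=None keeps the orientation; rate is the mean speed in m/s. With contact_N (N) it stops when the force on the tool has changed by that much, and returns True; else False.
- arm.move_joints(angles): joint-space move.
- arm.command_gripper(opening, newtons=None): finger opening in m; newtons is the grip in N (None keeps the last); returns when the fingers have stopped.
- arm.sleep(seconds).
- arm.solve_ik(position, orientation): joint angles nearest the present ones, or None.
- arm.state(): the state.
- arm.camera(name): name is "scene" or "side" or "wrist"; returns a dict with "frame" (400x640x3 uint8, red, green, blue), "camera_matrix" (3x3 intrinsics, pixels), "rvec" (rotation vector, rad) and "tvec" (3), from world to camera coordinates, as OpenCV has them. Camera axes: x right, y down, z forward; pixel columns grow to the right and rows downward; lengths in m; the calibration is good to about 2 mm. A picture is of the moment at which its call begins. There is no depth.
A pose or a line that the arm cannot do raises arm.IKError and nothing moves.
- arm.close_job(): hands the job in, once; it reports no verdict.
Trained networks look in the newest picture that a camera, given by its name, has taken for a name from the list of things; names that differ only in an ending like _2 or _b are one class to them, and where a whole thing is asked for, a point or a joint stands for the part that bears it (a point fixed in the world has none). Each returns a list of dicts, best first, with "score" (0 to 1); they miss things now and then, are a little off and sometimes report something else, mostly with a low value. They report only what shows in the picture. A call takes as long as a camera call. They do not tell look-alikes from the thing itself.
- arm.outline_of(camera, target): "mask" (400x640 bool, what is visible of it) and "bbox" ([left, top, width, height] in pixels, round what is visible of it).
- arm.landmark_of(camera, target): "point" ([column, row] in pixels: a listed point, or the origin of a listed thing).
The state is a dict: "t": time; "qpos": joint angles; "dq": joint speeds; "effort": joint torques, N m; "eef_pos": TCP position; "orientation": TCP orientation; "ft_force": force on the tool from outside, world axes, zero at the start; "moment": the same for the moment, N m; "width": finger opening in m.
Only numpy, scipy, OpenCV 4.12 (cv2) and the standard library are available. Lean on these libraries where they do the work, as an engineer would, in place of code of your own. Each camera call takes 0.05 s, during which the arm holds its last target.

## Working session

There is one attempt and no reset: what is moved stays moved. The work goes in short steps, each a Python script; the robot and the scene stay as the last script left them, time stands still between calls to the robot, and variables do not carry over. Pictures are saved under pics/ and viewed, and the job is handed in when it is done.

```bash
mkdir -p pics; ls; python3 - <<'E'
from station import arm
import cv2
for c in ["scene","side","wrist"]:
    d=arm.camera(c); cv2.imwrite(f"pics/{c}0.png",d["frame"][:,:,::-1])
    R=cv2.Rodrigues(d["rvec"])[0]; print(c,(-R.T@d["tvec"].reshape(3)).round(3),R[2].round(2))
    for t in ["scanner","window","dropper_bottle","label","vial_4","stand"]:
        print(t,[(x["score"],[round(v) for v in x["point"]]) for x in arm.landmark_of(c,t)])
print(arm.state())
E
```

```text
pics
scene [ 0.126 -0.446  0.549] [ 0.54  0.62 -0.57]
scanner [(0.84, [396, 270])]
window [(0.87, [422, 252])]
dropper_bottle [(0.77, [294, 259]), (0.67, [226, 203]), (0.64, [318, 192]), (0.57, [268, 238])]
label [(0.69, [268, 237]), (0.66, [288, 255]), (0.54, [310, 186]), (0.54, [221, 194])]
vial_4 [(0.8, [297, 176]), (0.77, [282, 166])]
stand [(0.58, [296, 187])]
side [0.548 1.048 0.705] [ 0.   -0.83 -0.55]
scanner [(0.74, [306, 166]), (0.5, [278, 161])]
window [(0.71, [279, 163])]
dropper_bottle [(0.88, [361, 204]), (0.78, [374, 282]), (0.72, [367, 223]), (0.68, [291, 219])]
label [(0.96, [382, 279]), (0.78, [368, 216]), (0.73, [364, 196]), (0.69, [298, 216])]
vial_4 [(0.79, [285, 240]), (0.65, [283, 269])]
stand [(0.76, [283, 254]), (0.73, [297, 216])]
wrist [0.623 0.078 0.374] [-0.   -0.31 -0.95]
scanner [(0.6, [297, 298])]
window [(0.58, [353, 316])]
dropper_bottle [(0.85, [151, 64]), (0.72, [316, 30]), (0.71, [170, 153])]
label [(0.95, [300, 19]), (0.75, [139, 84]), (0.71, [150, 158])]
vial_4 []
stand []
{'t': 1.05, 'qpos': array([-0.02260222,  0.33219056, -0.06468483,  1.46006116,  0.02157306,
        1.34991051, -0.08847735]), 'dq': array([ 1.67864418e-04,  1.60037957e-03, -1.46119254e-03, -4.70242082e-05,
       -3.87091305e-04, -1.85615635e-03,  3.48819560e-04]), 'effort': array([ 1.21686975e-03, -6.25225282e+01,  4.99937427e-02, -3.91823566e+01,
        1.65342103e-02,  2.01906121e-03, -1.00151158e-05]), 'eef_pos': array([6.25034553e-01, 2.02350033e-05, 2.31361942e-01]), 'orientation': array([ 3.14147080e+00, -4.30323716e-05,  1.57080338e+00]), 'ft_force': array([-0.24647773,  0.50299438,  0.52446359]), 'moment': array([-0.01832529,  0.04525116,  0.00283068]), 'width': 0.08520820332309116}
```

View pics/scene0.png

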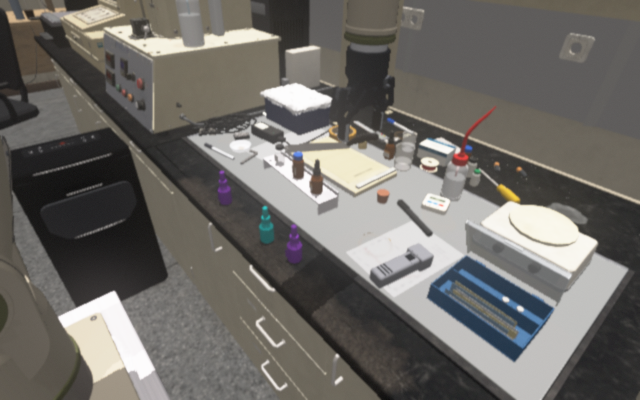

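View pics/side0.png

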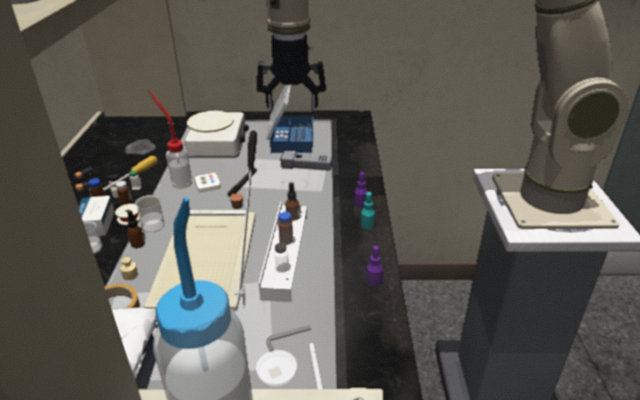

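View pics/wrist0.png

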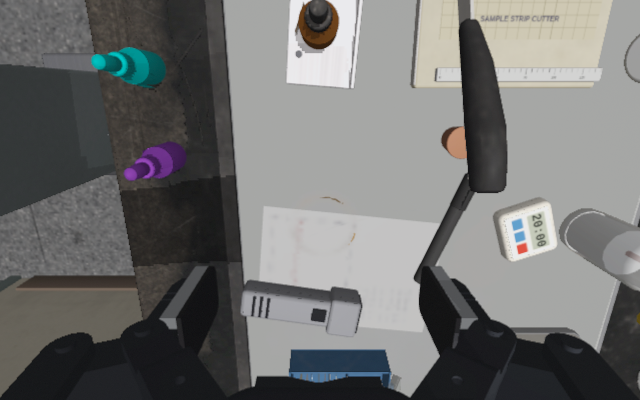

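The amber dropper bottle is at scene (316,180) / side (291,205), at the near end of the stand. The scanner is at scene (400,265) / wrist (300,308), and a raised black cutter arm stands at wrist (485,110). Next I triangulate.

```bash
cat > h.py <<'E'
from station import arm
import cv2, numpy as np
from scipy.optimize import least_squares
def ray(d,p):
    R=cv2.Rodrigues(d["rvec"])[0]; K=d["camera_matrix"]
    v=R.T@np.linalg.inv(K)@np.array([p[0],p[1],1.]); return -R.T@np.asarray(d["tvec"]).reshape(3), v/np.linalg.norm(v)
def onz(d,p,z):
    c,v=ray(d,p); return c+v*(z-c[2])/v[2]
def tri(rs):
    A=sum(np.eye(3)-np.outer(v,v) for c,v in rs); b=sum((np.eye(3)-np.outer(v,v))@c for c,v in rs)
    X=np.linalg.solve(A,b); return X,[np.linalg.norm((np.eye(3)-np.outer(v,v))@(X-c)) for c,v in rs]
def proj(d,P):
    return cv2.projectPoints(np.asarray(P,float).reshape(-1,3),d["rvec"],d["tvec"],d["camera_matrix"],None)[0][:,0]
E
python3 - <<'E'
from h import *
D={c:arm.camera(c) for c in ["scene","side","wrist"]}
for c in D:
    print(c,D[c]["camera_matrix"][0,0],D[c]["camera_matrix"][:2,2])
    for t,z in [("scanner",.01),("window",.027),("dropper_bottle",.045),("label",.062),("stand",.01),("vial_4",.045)]:
        for x in arm.landmark_of(c,t): print(c,t,round(x["score"],2),np.round(x["point"]),onz(D[c],x["point"],z).round(3))
    for t in ["scanner","dropper_bottle","stand"]:
        for x in arm.outline_of(c,t): print(c,t,round(x["score"],2),x["bbox"])
for c in ["scene","side"]:
    d=D[c]; cx={"scene":(330,220),"side":(290,210)}[c]
    im=d["frame"][cx[1]-75:cx[1]+75,cx[0]-100:cx[0]+100,::-1]
    cv2.imwrite(f"pics/{c}z.png",cv2.resize(im,(800,600),interpolation=cv2.INTER_CUBIC))
E
```

```text
scene 367.72601941517075 [317.53480669 200.93056994]
scene scanner 0.71 [400. 276.] [ 0.592 -0.17   0.01 ]
scene window 0.89 [425. 253.] [ 0.67  -0.169  0.027]
scene dropper_bottle 0.92 [317. 192.] [0.625 0.126 0.045]
scene dropper_bottle 0.85 [295. 261.] [ 0.435 -0.034  0.045]
scene dropper_bottle 0.67 [267. 238.] [0.431 0.056 0.045]
scene dropper_bottle 0.64 [226. 202.] [0.428 0.223 0.045]
scene label 0.84 [219. 196.] [0.418 0.234 0.062]
scene label 0.64 [310. 187.] [0.608 0.134 0.062]
scene label 0.6 [265. 236.] [0.421 0.048 0.062]
scene label 0.6 [288. 254.] [ 0.426 -0.023  0.062]
scene stand 0.86 [301. 188.] [0.635 0.203 0.01 ]
scene vial_4 0.85 [299. 177.] [0.632 0.207 0.045]
scene vial_4 0.62 [282. 166.] [0.632 0.284 0.045]
scene scanner 0.72 [366.6, 243.8, 64.7, 41.8]
scene dropper_bottle 0.95 [284.3, 223.7, 20.3, 39.9]
scene dropper_bottle 0.94 [256.5, 207.3, 18.6, 38.9]
scene dropper_bottle 0.75 [218.2, 171.1, 10.7, 36.9]
scene dropper_bottle 0.73 [310.2, 158.2, 15.0, 36.2]
scene stand 0.88 [264.6, 154.5, 75.7, 60.9]
side 512.9506060399269 [324.91641998 199.82013294]
side s
[... 934 characters left out ...]
00. 295.] [ 0.601 -0.156  0.01 ]
wrist window 0.72 [356. 314.] [ 0.667 -0.171  0.027]
wrist dropper_bottle 0.73 [152.  65.] [0.477 0.098 0.045]
wrist dropper_bottle 0.69 [171. 155.] [0.483 0.019 0.045]
wrist dropper_bottle 0.56 [318.  29.] [0.623 0.127 0.045]
wrist label 0.82 [152. 158.] [0.474 0.019 0.062]
wrist label 0.62 [138.  85.] [0.471 0.081 0.062]
wrist label 0.61 [300.  18.] [0.609 0.133 0.062]
wrist stand 0.64 [297. 297.] [ 0.598 -0.16   0.01 ]
wrist scanner 0.97 [239.3, 279.9, 123.7, 56.8]
wrist dropper_bottle 0.9 [91.6, 45.4, 76.6, 39.2]
wrist dropper_bottle 0.8 [122.2, 141.0, 63.7, 45.1]
wrist dropper_bottle 0.56 [294.4, 0.0, 45.4, 49.4]
wrist stand 0.57 [285.3, 0.0, 78.4, 90.4]
```

View pics/scenez.png

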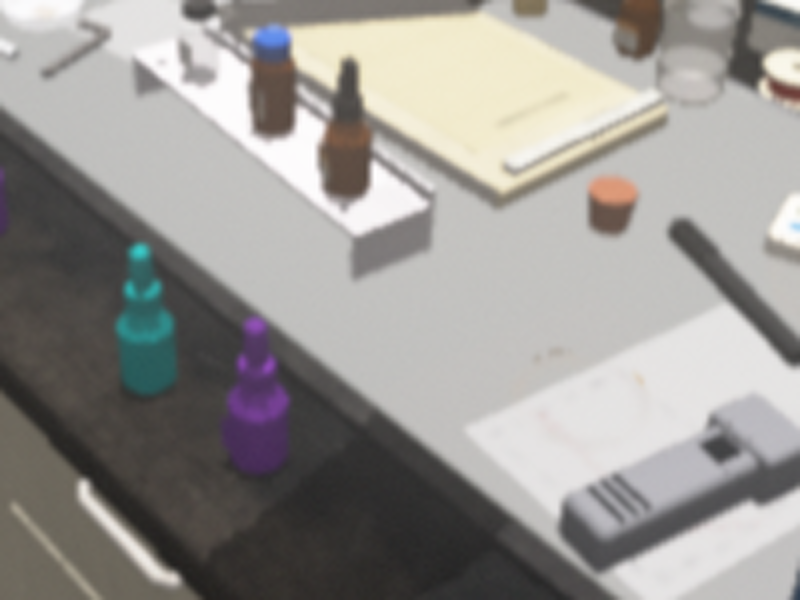

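View pics/sidez.png

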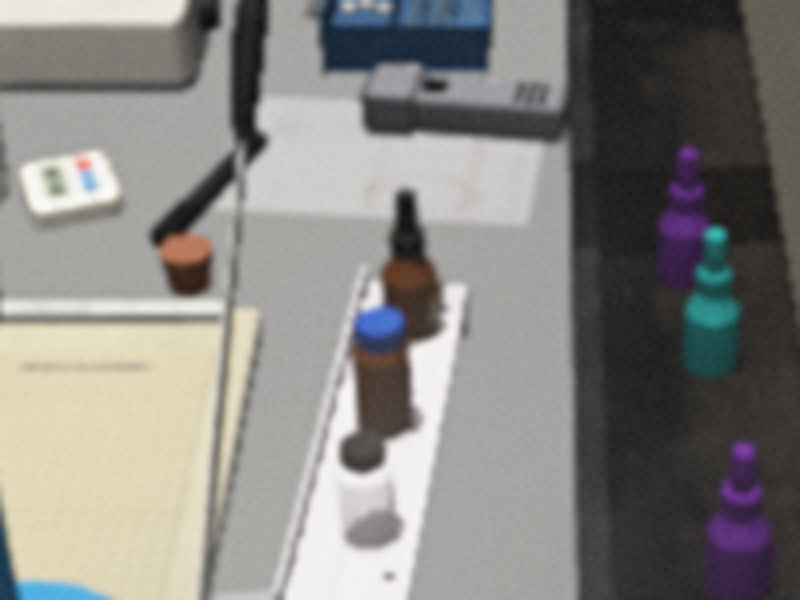

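```bash
python3 - <<'E'
from h import *
D={c:arm.camera(c) for c in ["scene","side","wrist"]}
def T(**k): X,e=tri([ray(D[c],p) for c,p in k.items()]); return X.round(3),np.round(e,4)
print("handle end",T(side=(252,133),wrist=(487,187)))
print("handle start",T(side=(249,170),wrist=(470,25)))
print("bottle tip",T(scene=(317,159),side=(291,185),wrist=(318,8)))
print("purpleR base",T(scene=(294,259),side=(361,204)),"tip",T(scene=(293.5,225),side=(361,172),wrist=(128,174)))
print("teal base",T(scene=(267,238),side=(368,223)),"tip",T(scene=(265,207),side=(369,193),wrist=(95,62)))
print("purpleL base",T(scene=(226,202),side=(374,282)))
print("stand corners top: near front",T(scene=(418-0+0-418+318.5,204.5),side=(307,206)))
E
```

```text
handle end (array([0.71 , 0.031, 0.204]), array([0.0012, 0.0012]))
handle start (array([0.71 , 0.112, 0.158]), array([0.0016, 0.0016]))
bottle tip (array([0.624, 0.127, 0.133]), array([0.0028, 0.0025, 0.0019]))
purpleR base (array([0.464, 0.009, 0.001]), array([0.0003, 0.0003])) tip (array([0.466, 0.011, 0.092]), array([0.0006, 0.0009, 0.0005]))
teal base (array([0.453, 0.095, 0.007]), array([0.0007, 0.0007])) tip (array([0.455, 0.097, 0.09 ]), array([0.0012, 0.001 , 0.0004]))
purpleL base (array([ 0.455,  0.285, -0.   ]), array([0.001, 0.001]))
stand corners top: near front (array([0.593, 0.081, 0.045]), array([0., 0.]))
```

```bash
cat >> h.py <<'E'
from scipy.spatial.transform import Rotation as Ro
def tilt(a,yaw=np.pi,az=0):
    # tool down with yaw, then leaned so that z points forward by a (rad) in azimuth az
    R=Ro.from_euler('z',az)*Ro.from_euler('y',-a)*Ro.from_euler('z',yaw)*Ro.from_euler('x',np.pi)
    return R.as_euler('xyz')
E
python3 - <<'E'
from h import *
for a in (20,30,40):
  for x in (.5,.53):
    q=arm.solve_ik([x,.135,.185],tilt(np.radians(a))); print(a,x,None if q is None else np.round(q,2))
q=arm.solve_ik([.53,.135,.185],tilt(np.radians(30)))
if q is not None:
    arm.movep([.53,.135,.185],tilt(np.radians(30)))
    d=arm.camera("wrist"); np.save("w1.npy",d,allow_pickle=True); cv2.imwrite("pics/w1.png",d["frame"][:,:,::-1])
    for t in ["dropper_bottle","label","vial_4"]:
        print(t,[(round(x["score"],2),np.round(x["point"],1)) for x in arm.landmark_of("wrist",t)])
    print(arm.state()["t"],proj(d,[[.609,.134,.062],[.624,.13,.045]]))
E
```

```text
20 0.5 [-0.14 -0.09 -0.3   2.07  0.16  0.84  1.04]
20 0.53 [-0.12 -0.02 -0.3   2.01  0.18  0.84  1.06]
30 0.5 [-0.22 -0.18 -0.27  2.21  0.32  0.67  0.87]
30 0.53 [-0.2  -0.12 -0.26  2.15  0.33  0.65  0.89]
40 0.5 [-0.26 -0.25 -0.3   2.34  0.6   0.51  0.55]
40 0.53 [-0.25 -0.18 -0.28  2.29  0.63  0.49  0.55]
dropper_bottle [(0.85, array([310.2, 191.9]))]
label [(0.93, array([315.9, 191.5]))]
vial_4 [(0.72, array([401.9, 195.5])), (0.55, array([488.7, 201.5])), (0.23, array([309.6, 189.2]))]
3.825 [[318.31502325 193.84697574]
 [314.03997522 191.71432866]]
```

View pics/w1.png

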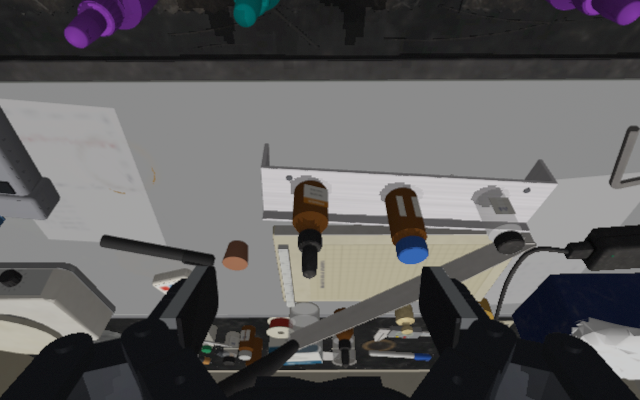

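The wrist view is upside down. The bottle stands at column 310 with its label at about (315,193), well clear of the fingers. I'll zoom in on it.

```bash
python3 - <<'E'
import cv2
im=cv2.imread("pics/w1.png")[160:220,270:350]
cv2.imwrite("pics/w1z.png",cv2.resize(im,(800,600),interpolation=cv2.INTER_CUBIC))
E
```

```text
(no output)
```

View pics/w1z.png

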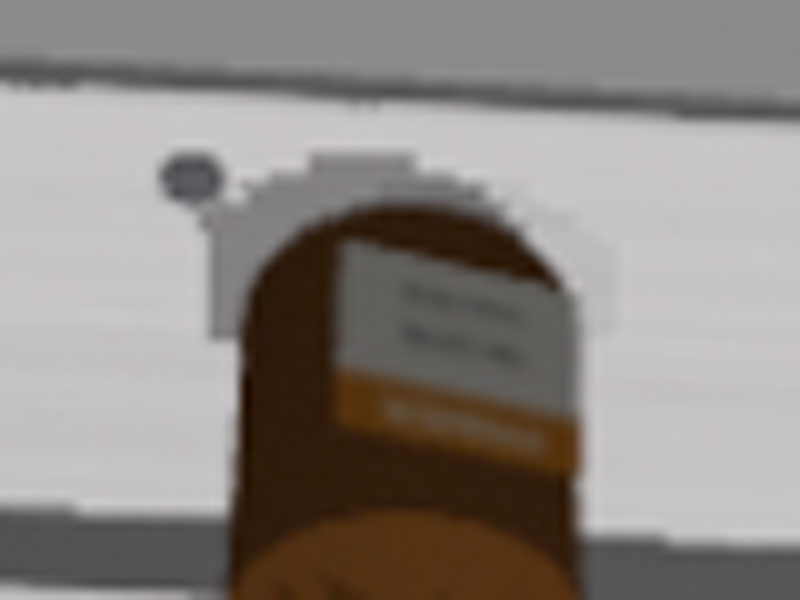

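Relative to this view, the label is turned about 20–25° to the +y side. I'll take a second view along that direction and fit both together.

```bash
python3 - <<'E'
from h import *
a=np.radians(30); az=-np.radians(24); B=np.array([.622,.131])
p=[*(B-.1*np.array([np.cos(az),np.sin(az)])),.19]
q=arm.solve_ik(p,tilt(a,az=az)); print(q)
arm.movep(p,tilt(a,az=az))
d=arm.camera("wrist"); np.save("w2.npy",d,allow_pickle=True); cv2.imwrite("pics/w2.png",d["frame"][:,:,::-1])
L=arm.landmark_of("wrist","label"); print([(x["score"],x["point"]) for x in L])
c=np.round(L[0]["point"]).astype(int); x0,y0=c[0]-40,c[1]-30; print(x0,y0,arm.state()["t"])
cv2.imwrite("pics/w2z.png",cv2.resize(d["frame"][y0:y0+60,x0:x0+80,::-1],(800,600),interpolation=cv2.INTER_CUBIC))
E
```

```text
[-0.20812409  0.03544417 -0.47104403  2.00295995  0.6032876   0.94239896
  0.15349873]
[(0.88, [89.4, 70.4]), (0.71, [161.7, 29.9]), (0.6, [316.3, 193.6])]
49 40 4.6583
```

View pics/w2z.png

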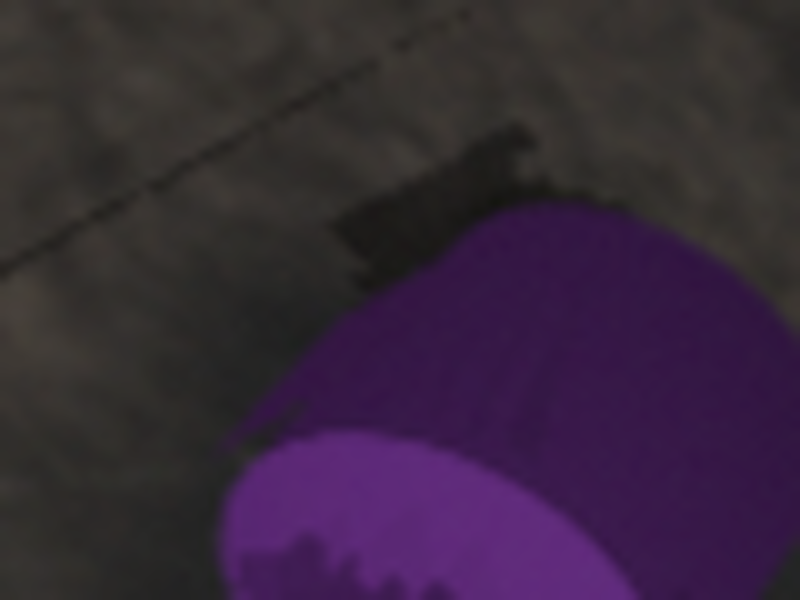

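View pics/w2.png

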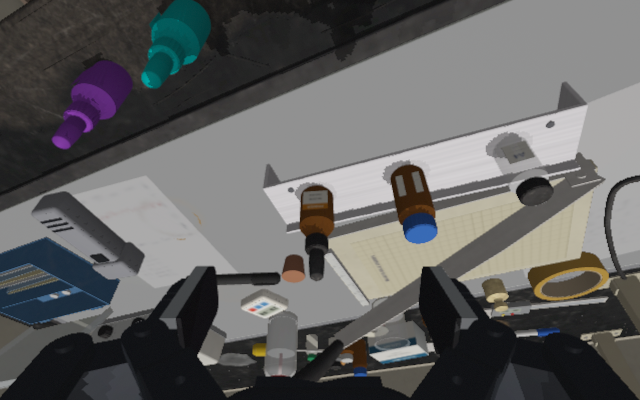

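```bash
python3 - <<'E'
import cv2
im=cv2.imread("pics/w2.png")[165:225,275:355]
cv2.imwrite("pics/w2y.png",cv2.resize(im,(800,600),interpolation=cv2.INTER_CUBIC))
E
```

```text
(no output)
```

View pics/w2y.png

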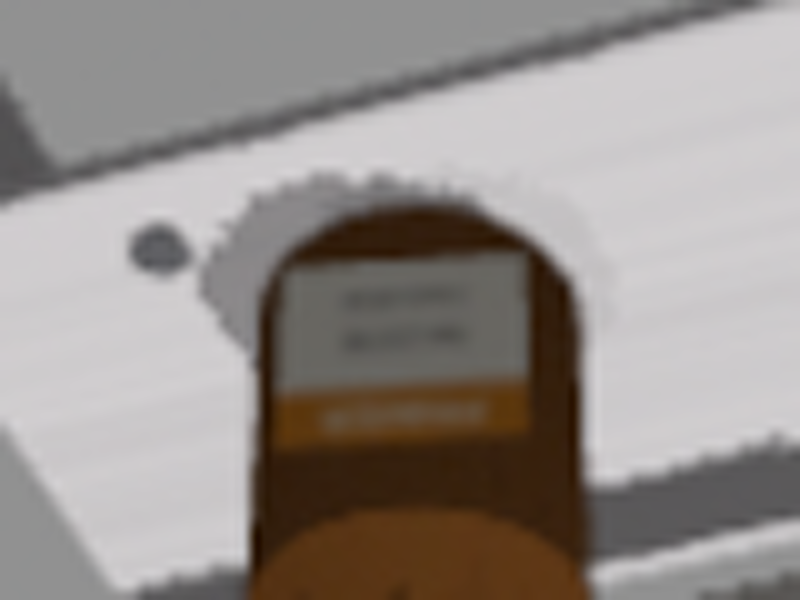

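```bash
python3 - <<'E'
from h import *
w1=np.load("w1.npy",allow_pickle=True).item(); w2=np.load("w2.npy",allow_pickle=True).item()
f=lambda P,o:np.array([[(x+.5)/10-.5+o[0],(y+.5)/10-.5+o[1]] for x,y in P])
c2=f([(284,263),(527,252),(529,436),(276,450)],(275,165)); s2=f([(258,350),(580,350)],(275,165))
c1=f([(340,240),(335,432)],(270,160)); s1=f([(242,400),(578,400)],(270,160))
r=.0155
def lab(b,psi,ang,z): # psi: bottle yaw; label at psi+pi; larger ang -> toward +y side
    t=psi+np.pi-ang; return [b[0]+r*np.cos(t),b[1]+r*np.sin(t),z]
def sil(d,b,s):
    out=[]
    for k,p in enumerate(s):
        c,v=ray(d,p); n=np.array([-v[1],v[0]]); n/=np.linalg.norm(n)
        out.append((abs((np.asarray(b)-c[:2])@n)-r)*349/.3)
    return out
def res(x):
    b=x[:2];psi,h,hz,dz=x[2:6]; o1,o2=x[6:8],x[8:10]
    z0=.062+dz
    P=[lab(b,psi,-h,z0-hz),lab(b,psi,h,z0-hz),lab(b,psi,h,z0+hz),lab(b,psi,-h,z0+hz)]
    e2=proj(w2,P)-c2+o2; e1=proj(w1,[P[0],P[3]])-c1+o1
    return np.r_[e2.ravel(),e1.ravel(),sil(w2,b,s2-o2),sil(w1,b,s1-o1),x[5]/.001,x[6:]/2]
s=least_squares(res,[.622,.13,-.35,.8,.01,0,0,0,0,0])
x=s.x; print("bottle",x[:2],"psi deg",np.degrees(x[2]),"h",np.degrees(x[3]),"hz,dz",x[4:6],"off",x[6:].round(2)); print(res(x).round(2),s.cost)
E
```

```text
bottle [0.62160809 0.12717885] psi deg -19.926782625608197 h 44.68606341325622 hz,dz [ 1.13419518e-02 -7.25918881e-05] off [ 0.1   0.23 -0.21 -0.34]
[ 0.46  0.02 -0.17 -0.03  0.06  0.2   0.5  -0.06 -0.22  0.07 -0.47 -0.1
 -0.85 -0.11 -0.13 -0.77 -0.07  0.05  0.12 -0.11 -0.17] 1.1211368485643982
```

```bash
python3 - <<'E'
from h import *
p=[.606,-.165,.23]; o=tilt(0)
print(arm.solve_ik(p,o))
arm.movep(p,o)
d=arm.camera("wrist"); np.save("w3.npy",d,allow_pickle=True); cv2.imwrite("pics/w3.png",d["frame"][:,:,::-1])
for t,z in [("scanner",.01),("window",.027)]:
  for x in arm.landmark_of("wrist",t): print(t,x["score"],x["point"],onz(d,x["point"],z).round(4))
print(arm.state()["t"],arm.state()["qpos"].round(2))
E
```

```text
[ 0.16649664  0.33677287  0.03420369  1.45801081 -0.01158942  1.34700593
  1.77214879]
scanner 0.7 [319.4, 164.1] [ 0.6003 -0.1631  0.01  ]
scanner 0.31 [308.4, 231.2] [ 0.6766 -0.1752  0.01  ]
window 0.67 [307.9, 231.4] [ 0.6697 -0.1753  0.027 ]
6.25 [ 0.17  0.34  0.03  1.46 -0.01  1.35  1.77]
```

View pics/w3.png

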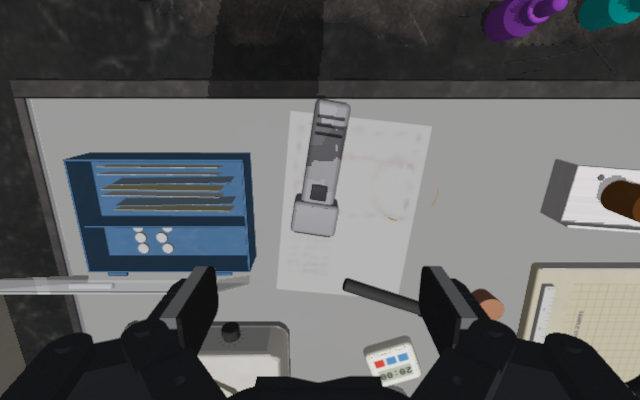

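```bash
python3 - <<'E'
from h import *
d=np.load("w3.npy",allow_pickle=True).item()
im=d["frame"][90:246,220:428,::-1]
cv2.imwrite("pics/w3z.png",cv2.resize(im,(800,600),interpolation=cv2.INTER_CUBIC))
for p in [(250,155),(255,262)]: print(p,onz(d,p,.05).round(3),onz(d,p,.03).round(3))
E
```

```text
(250, 155) [ 0.584 -0.228  0.05 ] [ 0.587 -0.232  0.03 ]
(255, 262) [ 0.694 -0.229  0.05 ] [ 0.705 -0.233  0.03 ]
```

View pics/w3z.png

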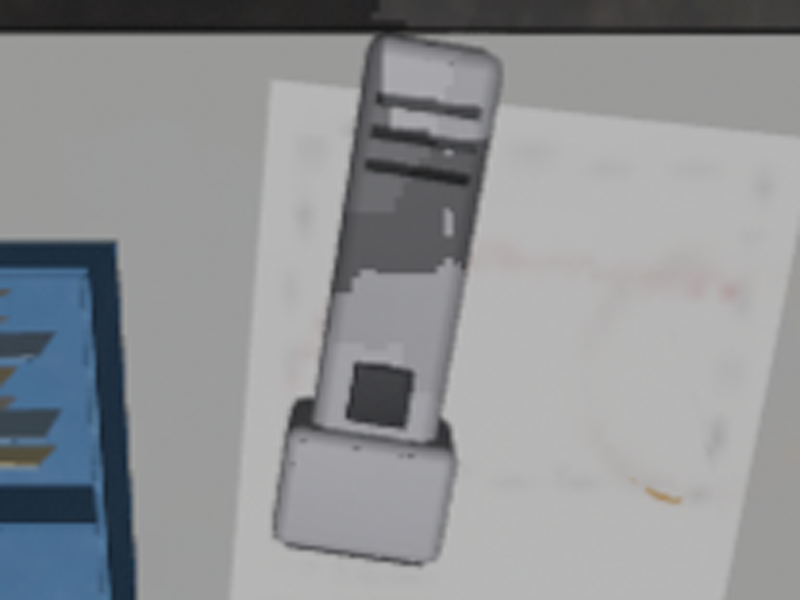

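```bash
python3 - <<'E'
from h import *
d=np.load("w3.npy",allow_pickle=True).item()
u=lambda x,y:((x+.5)/3.8462-.5+220,(y+.5)/3.8462-.5+90)
W=lambda x,y,z:onz(d,u(x,y),z)[:2]
Lf=[W(366,70,.038),W(316,425,.038)]; Rt=[W(499,75,.038),W(438,435,.038)]
for a,b in (Lf,Rt): print(a.round(4),b.round(4),np.degrees(np.arctan2(*(b-a)[::-1])))
fr=[W(276,545,.042),W(434,563,.042)]; print("front",fr)
rear=[W(378,36,.035),W(500,56,.035)]; print("rear",rear)
yaw=np.mean([np.arctan2(*(b-a)[::-1]) for a,b in (Lf,Rt)])
dx=np.array([np.cos(yaw),np.sin(yaw)]); n=np.array([-dx[1],dx[0]])
F=np.mean(fr,0);Rr=np.mean(rear,0)
yl=[p@n for p in Lf+Rt]; print("lat",np.round(yl,4),fr[0]@n,fr[1]@n)
c=np.mean(yl); lo=np.mean([F@dx-.070,Rr@dx+.065]); print("lon",F@dx-.070,Rr@dx+.065)
o=dx*lo+n*c; print("origin",o,"yaw",np.degrees(yaw))
E
```

```text
[ 0.5417 -0.1676] [ 0.6313 -0.1808] -8.387093578241123
[ 0.5428 -0.1355] [ 0.634  -0.1489] -8.341590246220818
front [array([ 0.6634357 , -0.19165166]), array([ 0.66856119, -0.14964035])]
rear [array([ 0.53392449, -0.1647071 ]), array([ 0.53853469, -0.13517137])]
lat [-0.087  -0.087  -0.0551 -0.0551] -0.09310485860063537 -0.050794822132765455
lon 0.6137376709738018 0.6173370089485137
origin [ 0.59865153 -0.15985471] yaw -8.36434191223097
```

```bash
python3 - <<'E'
from h import *
y=np.radians(-8.36); g=np.array([.5985,-.160])+.0085*np.array([np.cos(y),np.sin(y)])
o=tilt(0,np.pi+y)
arm.command_gripper(.06)
arm.movep([*g,.08],o)
hit=arm.movel([*g,.0145],None,rate=.08,contact_N=8); print(hit,arm.state()["eef_pos"],arm.state()["width"])
if not hit:
    arm.command_gripper(.025,45); s=arm.state(); print(s["width"],s["eef_pos"])
    arm.movel([*g,.09],None,rate=.1); s=arm.state(); print(s["width"],s["ft_force"],s["t"])
    for c in ("wrist","scene","side"):
        d=arm.camera(c); np.save("g_"+c+".npy",d,allow_pickle=True); cv2.imwrite(f"pics/g_{c}.png",d["frame"][:,:,::-1])
E
```

```text
False [ 0.60735406 -0.16134158  0.01502461] 0.05999069837800976
0.03361415695156759 [ 0.60739944 -0.16143603  0.01525791]
0.03295708509831943 [ 0.15326698  0.02139653 -0.5077934 ] 9.5
```

```bash
python3 - <<'E'
import cv2,numpy as np
a=cv2.imread("pics/g_wrist.png"); b=cv2.imread("pics/g_side.png")[60:180,220:380]
a=cv2.resize(a,(640,400));b=cv2.resize(b,(260,195));
c=cv2.imread("pics/g_side.png")[70:190,220:380]; cv2.imwrite("pics/g_sidez.png",cv2.resize(c,(800,600),interpolation=cv2.INTER_CUBIC))
E
```

```text
(no output)
```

View pics/g_wrist.png

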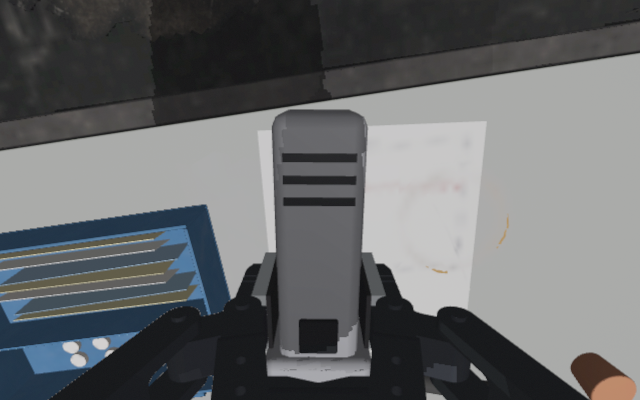

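View pics/g_sidez.png

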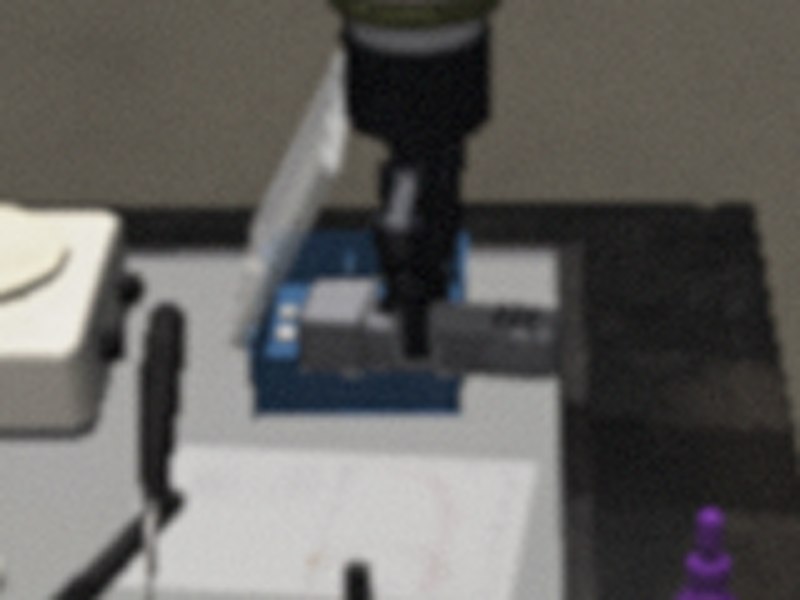

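```bash
python3 - <<'E'
from h import *
s=arm.state(); T=s["eef_pos"]; R=Ro.from_euler('xyz',s["orientation"]); print(T,s["orientation"])
y=np.radians(-8.36)
d=np.load("g_wrist.npy",allow_pickle=True).item()
# scanner model: origin = T + (-.0085 fwd, 0, .0145 below)
S=Ro.from_euler('z',y); o=T-S.apply([.0085,0,0]); o[2]=T[2]-.0052
P=lambda l:np.array([o+S.apply(p) for p in l])
pts=[(-.065,-.017,.03),(-.065,.017,.03),(.0,-.017,.03),(0,.017,.03),(.071,-.023,.034),(.071,.023,.034)]
print(proj(d,P(pts)).round(0).tolist())
for p in [(320,110),(320,117)]: print((S.inv().apply(onz(d,p,o[2]+.028)-o)).round(4))
d=np.load("g_side.npy",allow_pickle=True).item(); im=d["frame"][:,:,::-1].copy()
bx=lambda x0,x1,w,h:[(x,yy,z) for x in(x0,x1) for yy in(-w,w) for z in(0,h)]
for b in (bx(-.065,.04,.017,.03),bx(.035,.069,.023,.034)):
    q=proj(d,P(b))
    for i in range(8):
        for j in (1,2,4):
            if not i&j: cv2.line(im,tuple((q[i]*16).round().astype(int)),tuple((q[i|j]*16).round().astype(int)),(0,0,255),1,cv2.LINE_AA,4)
cv2.imwrite("pics/ov.png",cv2.resize(im[100:172,260:356],(800,600),interpolation=cv2.INTER_CUBIC))
E
```

```text
[ 0.60643689 -0.16113537  0.08912748] [ 3.14153226e+00 -1.40689392e-03  2.99569147e+00]
[[269.0, 110.0], [373.0, 110.0], [276.0, 286.0], [365.0, 286.0], [267.0, 434.0], [373.0, 434.0]]
[-0.065  -0.0002  0.028 ]
[-0.0628 -0.0002  0.028 ]
```

View pics/ov.png

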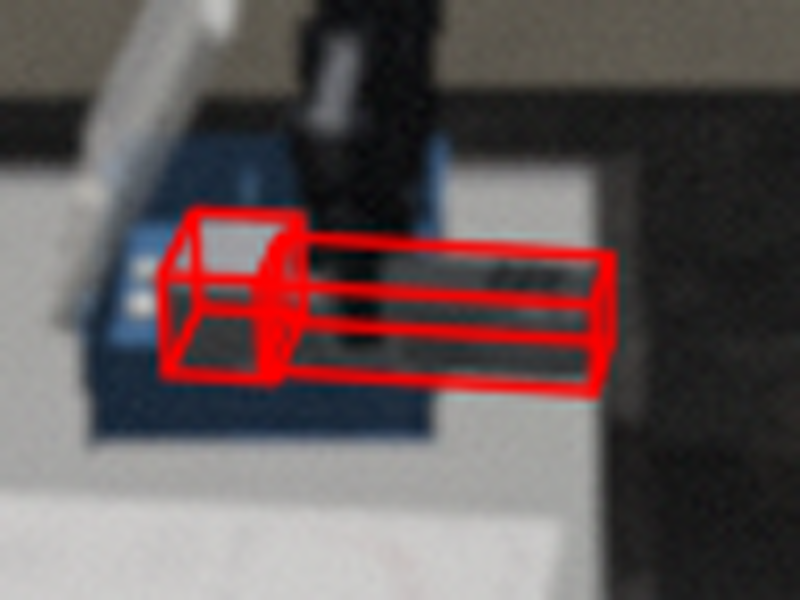

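```bash
python3 - <<'E'
from h import *
y=np.radians(-19.93); dr=np.array([np.cos(y),np.sin(y)]); B=np.array([.6216,.1272]); g=B-.148*dr
o=tilt(0,np.pi+y); print(g,arm.solve_ik([*g,.2],o))
p=arm.state()["eef_pos"].copy(); p[2]=.2
arm.movel(p,None,rate=.15)
arm.movep([*g,.2],o)
arm.movel([*g,.0507],None,rate=.1)
s=arm.state(); print(s["eef_pos"],s["orientation"],s["t"],s["width"],s["ft_force"])
e=np.r_[g,.0502]-s["eef_pos"]
for c in ("wrist","scene","side"):
    d=arm.camera(c); np.save("h_"+c+".npy",d,allow_pickle=True); cv2.imwrite(f"pics/h_{c}.png",d["frame"][:,:,::-1])
    for t in ("window","label"): print(c,t,[(round(x["score"],2),x["point"]) for x in arm.landmark_of(c,t)])
print(e)
E
python3 -c "
import cv2
for c,(x,y,w) in dict(scene=(250,130,120),side=(250,170,120)).items():
    cv2.imwrite(f'pics/h_{c}z.png',cv2.resize(cv2.imread(f'pics/h_{c}.png')[y:y+90,x:x+w],(800,600),interpolation=cv2.INTER_CUBIC))"
```

```text
[0.48246375 0.17764903] [-0.35659734  0.11403799 -0.09130815  1.79099604  0.01098178  1.23704826
  0.77203892]
[0.48282809 0.17779294 0.05124173] [3.14093869e+00 7.09694414e-04 2.79369719e+00] 13.525 0.03303953698001479 [ 0.5353207   0.21518428 -0.65545617]
wrist window []
wrist label [(0.95, [142.9, 244.0]), (0.88, [29.9, 281.8]), (0.76, [519.2, 96.0])]
scene window [(0.58, [279.6, 193.4])]
scene label [(0.86, [307.9, 187.5]), (0.76, [216.7, 197.3]), (0.76, [285.1, 255.3]), (0.69, [267.9, 234.6])]
side window [(0.66, [328.4, 217.4])]
side label [(0.75, [297.1, 213.8]), (0.7, [380.8, 277.2]), (0.52, [368.9, 216.4]), (0.26, [285.4, 271.3])]
[-0.00036434 -0.00014391 -0.00104173]
```

View pics/h_scenez.png

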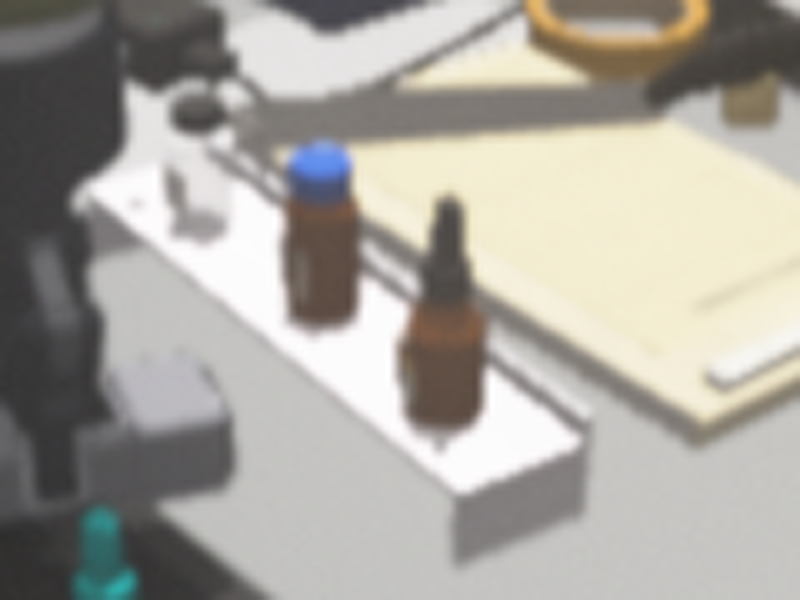

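View pics/h_side.png

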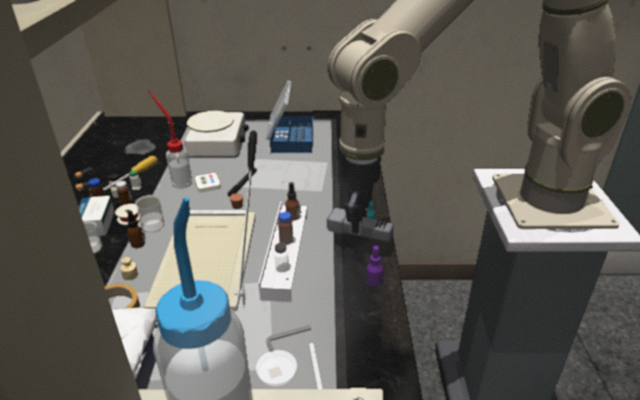

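View pics/h_wrist.png

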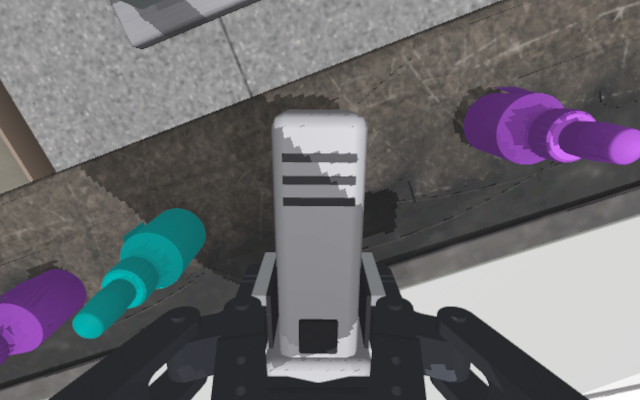

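```bash
python3 - <<'E'
from h import *
sc=np.load("h_scene.npy",allow_pickle=True).item(); sd=np.load("h_side.npy",allow_pickle=True).item()
w,_=tri([ray(sc,(279.6,193.4)),ray(sd,(328.4,217.4))]); l,_=tri([ray(sc,(307.9,187.5)),ray(sd,(297.1,213.8))]); print(w,l)
y=np.radians(-19.93); dr=np.array([np.cos(y),np.sin(y),0]); B=np.array([.6216,.1272,.062]);print("pred",B-.0855*dr,B-.0155*dr)
s=arm.state(); T=s["eef_pos"]; print(T,s["orientation"],s["t"])
g=np.r_[(B-.148*dr)[:2],.0502]
if abs(T[2]-.0502)>.0006:
    arm.movel(g-(T-np.r_[g[:2],.0507])*1.0+[0,0,0],None,rate=.02); s=arm.state(); print(s["eef_pos"])
arm.sleep(2.6); s=arm.state(); print(s["eef_pos"],s["orientation"],abs(s["dq"]).max(),s["t"])
E
```

```text
[0.53958639 0.1554809  0.06248001] [0.60913756 0.13694504 0.05980502]
pred [0.54122061 0.15634454 0.062     ] [0.6070283  0.13248351 0.062     ]
[0.48247523 0.17767888 0.05073065] [3.14152682e+00 1.62798938e-05 2.79375225e+00] 13.975
[0.48245579 0.17766695 0.05070503] [-3.14158344e+00  6.06148403e-06  2.79381502e+00] 0.0017603339545339905 16.575
```

```bash
python3 - <<'E'
from h import *
y=np.radians(-8.36); g=np.array([.5985,-.160])+.0085*np.array([np.cos(y),np.sin(y)]); g=g+[.008,.012]
o=tilt(0,np.pi+y)
p=arm.state()["eef_pos"].copy(); p[2]=.2
arm.movel(p,None,rate=.15)
arm.movep([*g,.2],o)
arm.movel([*g,.04],None,rate=.12)
h=arm.movel([*g,.0135],None,rate=.025,contact_N=4); s=arm.state(); print(h,s["eef_pos"],s["ft_force"])
arm.command_gripper(.06); 
arm.movel([*g,.15],None,rate=.12)
s=arm.state(); print(s["width"],s["t"])
for c in ("wrist","scene","side"):
    d=arm.camera(c); np.save("e_"+c+".npy",d,allow_pickle=True); cv2.imwrite(f"pics/e_{c}.png",d["frame"][:,:,::-1])
E
```

```text
True [ 0.61470122 -0.14920777  0.01528828] [-0.38106159 -0.25980293  4.8696881 ]
0.060046629253458494 23.0917
```

View pics/e_scene.png

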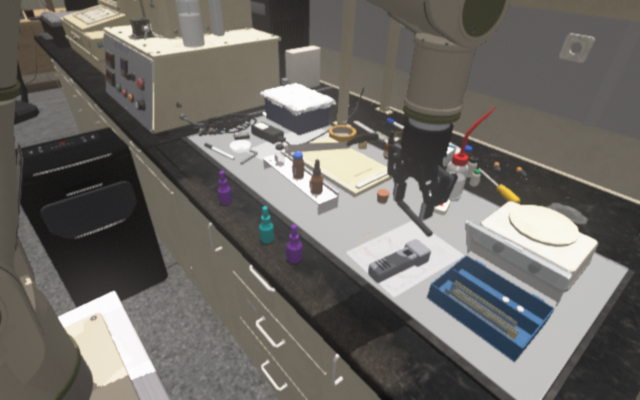

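View pics/e_wrist.png

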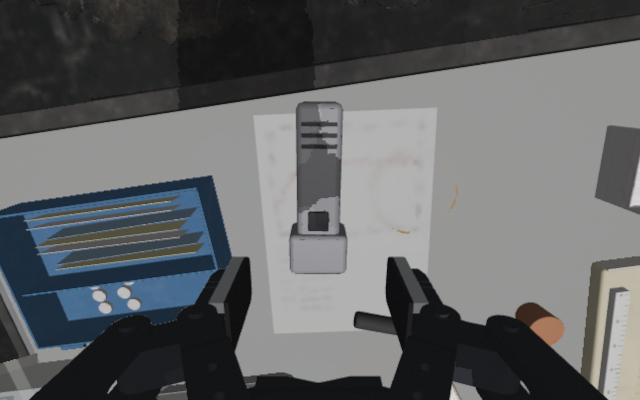

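The scanner lies flat and right way up on the mat at wrist (319,190), and the gripper is clear of it. The bottle, at scene (317,180), and both vials still stand where they were.

```bash
python3 -c "
from station import arm
arm.close_job(); print(arm.state()['t'])"
```

```text
the job is handed in; nothing more can be done
the job is handed in; nothing more can be done
```

The scan is done and the job is handed in, with about 23 s of the 58 s used. I pinched the scanner by its handle and aimed it level and right way up at the amber dropper bottle's label. By my pose estimate the window was 7 cm from the label. It held still for about 2.6 s, then I laid it back on the mat about 1 cm from where it started and let go.

**Aim:**
- **Label direction:** two wrist views fitted to under 1 px put the label about 20° towards the robot's left.
- **During the hold:** the tool was within 0.1 mm sideways and 0.5 mm high, with no tilt that matters.
- **Cross-check:** the networks' landmarks in the scene and side cameras put the window within about 2 mm of where I intended. For the label they disagreed by about 5 mm. I trusted the closer wrist fit, because those landmarks come from distant, blurry views.

**Final check:** the last pictures show the scanner lying flat on the mat, right way up, with the gripper well clear. The bottle and both vials stand on the stand and look unmoved.

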